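# Set the portfolio eyelet with the mallet

### The job

Set the eyelet in the black portfolio board: pick up the mallet, hold its head upright over the round cap of the eyelet setter and give it a brisk blow that drives the sprung plunger all the way down. Then let the plunger spring back up and stand the mallet on its head again on the dark rubber pad. Leave the square-capped corner cutter unstruck and the other things on the bench where they are.

Things in the scene. Friction and masses are not known exactly. Their poses are not given: they have to be found in the camera images.
- mallet: Mallet, ~320 g: white nylon cylinder head, 56 mm diameter, 70 mm tall, steel band, pale wooden handle. It stands on one face of its head, handle level in the air. Origin: centre of the head's lower (striking) face; z up the head's axis; handle along -x, reaching 28 to 171 mm from the axis, 22 mm wide (y), 26 mm high, its centre line 35 mm above the striking face.
- mallet_grip (a point): Point on the centre line of the mallet's handle, 50 mm along -x from the head's axis and 35 mm above the striking face; axes as the mallet's. The handle's flat sides face +y and -y here and can be gripped from above.
- pad: Square dark rubber pad 120 x 120 mm, 6 mm thick, fixed to the bench, with the mallet's head standing on it near the middle. Origin: centre of its underside, on the bench; its top is 6 mm higher.
- eyelet_setter: Eyelet setter, grey steel stand fixed to the bench: base 130 x 100 x 24 mm, column at +x, arm reaching to -x, its top 105 mm high, with a sprung plunger on it. A black board (165 x 120 x 4 mm, top at 28 mm) with a brass eyelet lies in the throat and sticks out 145 mm to -x. Origin: centre of the base's underside; plunger axis at x = -20 mm.
- eyelet_cap (a point): Centre of the top face of the eyelet setter's plunger cap: a round steel cap 44 mm in diameter, 15 mm thick, its top 150 mm above the bench when up. It moves down with the plunger.
- eyelet_plunger (a joint): Travel of the eyelet setter's plunger in m: 0 = up, 0.020 = fully down against its stop. The spring pushes up with 4 N at the top and 8 N at the bottom, and brings it back by itself.
- corner_cutter: Corner cutter, not to be struck: a stand of the same size and shape as the eyelet setter, fixed to the bench, with a square plunger cap and no board in its throat. Origin: centre of the base's underside; plunger axis at x = -20 mm.
- corner_plunger (a joint): Travel of the corner cutter's plunger in m: 0 = up, 0.020 = down; same spring.
- corner_cap (a point): Centre of the top face of the corner cutter's square cap (44 x 44 mm), 150 mm above the bench.
- dish: Bystander: small steel bowl, 64 mm wide, 25 mm tall, beside the eyelet setter. Origin: centre of its underside.
- ink: Bystander: black ink bottle, 52 mm diameter, 100 mm tall. Origin: centre of its underside.
- tape: Bystander: cardboard tape roll lying flat, 100 mm outside, 25 mm tall. Origin: centre of its underside.
- varnish: Bystander: steel can with paper label, 72 mm diameter, 90 mm tall. Origin: centre of its underside.
- pen_pot: Bystander: white ceramic cup, 72 mm across the rim, 100 mm tall. Origin: centre of its underside.
- stapler: Bystander: black and steel stapler, 140 x 36 x 54 mm. Origin: centre of its underside.
- brush: Bystander: brush lying on the bench at the side.

How it is judged:
On the way, in this order (a step that is already met when the one before it is completed fails the run):
1. the mallet's head, over the round cap, sends the eyelet plunger down briskly (faster than 60 mm/s) (velocity of joint eyelet_plunger above 0.06 m/s and value of joint eyelet_plunger below 0.013 m and horizontal distance between mallet and eyelet_cap below 0.03 m and distance between mallet and eyelet_cap below 0.035 m).
2. the mallet's head drives the plunger down (at least 15 of its 20 mm) (value of joint eyelet_plunger above 0.015 m and contact force between mallet and eyelet_setter above 1 N and angle between mallet's own z axis and vertical below 0.35 rad and horizontal distance between mallet and eyelet_cap below 0.03 m).
At the end, for the whole second after the job is handed in: The mallet stands at rest on its striking face on the dark rubber pad, its head's axis within 50 mm of the pad's centre and within 0.1 rad of upright; both plungers are up (within 3 mm) (horizontal distance between mallet and pad below 0.05 m and height (world z) of mallet between 0.002 and 0.012 m and angle between mallet's own z axis and vertical below 0.1 rad and linear speed of mallet below 0.02 m/s and value of joint each of eyelet_plunger, corner_plunger below 0.003 m); the robot touches nothing.
It fails at once if the corner cutter's plunger is pushed down by more than 5 mm (value of joint corner_plunger above 0.005 m).
It fails at once if a bystander is moved by more than 40 mm (distance of any of dish, ink, tape, varnish, pen_pot, stapler, brush from where it was at the start of the episode above 0.04 m).
It also fails if it takes over 42 s, if anything falls off the work surface, if the arm or the gripper's body presses on something with over 40 N, if the wrist force passes 120 N, or if a joint passes its speed limit or range.

### The arm

A 7-joint arm with a two-finger parallel gripper is mounted at the origin on the work surface. World frame = base frame: x ahead of the robot, y to its left, z up, the work surface at z = 0. Lengths are in m, angles in rad, forces in N, time in s.
With the tool pointing down it reaches from about 0.425 to 0.925 m from the base axis. Payload 6.8 kg.
Tool frame: the origin (TCP) lies at the very end of the fingers, on their centre line; the grasp point (between the pads) lies 19 mm behind it; z points along the fingers, y is the line along which they close (so a half turn about z gives the same grasp; the last joint's range is limited). The gripper opens to 85 mm and grips with 20 to 120 N. Pads are 22 mm wide; open, the fingers measure 114 mm over their backs; the gripper's body (76 mm by 85 mm) begins 54 mm behind the grasp point. The pads swing forward as they close: fully open they stand 13 mm farther back than shut.
Start: joints at [1.218, 0.477, 0.022, 1.555, -0.011, 1.109, -0.083], TCP at [0.164, -0.655, 0.231] pointing down, gripper open.
Joint ranges: [-2.96, 2.96], [-0.34, 2.1], [-1.41, 1.46], [0.24, 2.44], [-1.37, 4.51], [0.17, 1.92], [-2.96, 2.96]. Speed limits (rad/s): [2.39, 2.39, 3.14, 3.14, 3.14, 3.14, 3.14].

### API

Orientations are given as a unit quaternion [w, x, y, z].
In Python, from station import bot gives the robot as it stands.
- The arm moves only by the tool jog_arm, never from a script. Its argument "motion" is a list of rows, each a list of 7 numbers: the turn, a rotation vector about the tool's x, y, z in rad, then the shift along the tool's x, y, z in mm, then the finger opening in mm, from 0 to 85.4. A call has 1 to 10 rows; each row is the pose to reach, as a shift and turn from the pose commanded when the call began, along the tool's axes at that moment; what a row does not reach only later rows make up. A row lasts 1/8 s, in which the tool goes at most 62.5 mm and 10.7 degrees, less where a joint would pass 70% of its speed; a pose out of reach is approached as far as the arm can. A call with a gripper value outside its range is refused whole. The fingers move at their own pace and stop on an object; "grip_force" is the grip in N (left out, the last holds). Time passes only in rows, so rows that repeat a pose let the fingers close. It gives the time, the measured TCP pose, the force, the opening and the grip force at its end, in the units of the state.
- bot.get_obs(): the state, without advancing time (a new reading comes with each control period).
- bot.read_camera(name): name is "scene" or "top" or "wrist"; returns a dict with "pixels" (480x640x3 uint8, red, green, blue), "camera_matrix" (3x3 intrinsics, pixels), "T" (4x4, takes a point from camera to world coordinates); the wrist camera has in their place "tool_from_camera" (4x4, takes a point from camera to tool coordinates, whose origin is the TCP and whose axes are the flange's). Camera axes: x right, y down, z forward; pixel columns grow to the right and rows downward; lengths in m; the calibration is good to about 2 mm. A picture is of the moment at which its call begins: read the wrist's pose just before it. There is no depth.
- bot.hand_in(): hands the job in; it is judged then, once.
Trained networks look in a picture, given as the dict that the camera call returned (one of the last four; its "shot" number tells which), for a name from the list of things; names that differ only in an ending like _2 or _b are one class to them, and where a whole thing is asked for, a point or a joint stands for the part that bears it (a point fixed in the world has none). Each returns a list of dicts, best first, with "score" (0 to 1); they miss things now and then, are a little off and sometimes report something else, mostly with a low value. They report only what shows in the picture. A call takes as long as a camera call.
- bot.spot_in(thing, picture): "xy" ([column, row] in pixels, amid what is visible of it).
- bot.tip_of(thing, picture): "xy" ([column, row] in pixels: a listed point, or the origin of a listed thing).
The state is a dict: "t": time; "q": joint angles; "joint_vel": joint speeds; "joint_torque": joint torques, N m; "eef_pos": TCP position; "tool_rot": TCP orientation; "contact_force": force on the tool from outside, world axes, zero at the start; "torque": the same for the moment, N m; "gripper_width": opening from 0.0 (shut) to 1.0 (fully open); "grasp_force": force on a finger pad.
Only numpy, scipy, OpenCV 4.12 (cv2) and the standard library are available. Lean on these libraries where they do the work, as an engineer would, in place of code of your own. Each camera call takes 0.05 s, during which the arm holds its last target. There are 200 camera calls.

## Working session

There is one attempt and no reset: what is moved stays moved. The work goes in short steps, Python scripts to look and compute and a tool call to move; the robot and the scene stay as the last step left them, time stands still between calls to the robot, and variables do not carry over. Pictures are saved under pics/ and viewed, at most 10 in all, crops included, and the job is handed in when it is done.

Besides the shell and the picture viewer there is one more tool, called after "Request:" in YAML: its name, and indented under it one key for each argument. jog_arm: Moves the arm, as the interface text tells. Its arguments: {"type":"object","properties":{"motion":{"type":"array"},"grip_force":{"type":"number"}},"required":["motion"]}

```bash
mkdir -p pics; cat > h.py <<'E'
import numpy as np, cv2
from station import bot
from scipy.spatial.transform import Rotation as R
def ray(p,xy,z):
    K=np.array(p["camera_matrix"]);T=np.array(p["T"])
    d=T[:3,:3]@np.linalg.solve(K,[*xy,1]);o=T[:3,3]
    return o+d*(z-o[2])/d[2]
def tool(o=None):
    o=o or bot.get_obs();q=o["tool_rot"]
    return np.array(o["eef_pos"]),R.from_quat([q[1],q[2],q[3],q[0]])
E
python3 - <<'E'
from h import *
o=bot.get_obs();print(o["t"],o["eef_pos"],o["tool_rot"]);print(tool(o)[1].as_matrix().round(3))
Z={"mallet":.006,"mallet_grip":.041,"pad":0,"eyelet_setter":0,"eyelet_cap":.15,"corner_cutter":0,"corner_cap":.15,"dish":0,"ink":0,"tape":0,"varnish":0,"pen_pot":0,"stapler":0,"brush":0}
for c in["top","scene"]:
    p=bot.read_camera(c);cv2.imwrite(f"pics/{c}.png",np.array(p["pixels"])[:,:,::-1])
    for n,z in Z.items():
        for d in bot.tip_of(n,p)[:2]:print(c,n,round(d["score"],2),np.round(d["xy"]),ray(p,d["xy"],z).round(3))
E
```

```text
0.0 [ 0.16346761 -0.6542924   0.23031161] [-9.14725230e-04  9.92512894e-01  1.22136346e-01 -1.80317656e-04]
[[ 0.97   0.242 -0.001]
 [ 0.242 -0.97   0.002]
 [-0.    -0.002 -1.   ]]
top mallet 0.74 [447. 276.] [ 0.471 -0.357  0.006]
top mallet 0.62 [328. 245.] [ 0.535 -0.029  0.006]
top mallet_grip 0.83 [441. 286.] [ 0.437 -0.334  0.041]
top mallet_grip 0.27 [446. 276.] [ 0.466 -0.349  0.041]
top pad 0.85 [448. 268.] [ 0.493 -0.361  0.   ]
top pad 0.67 [506. 310.] [ 0.389 -0.522  0.   ]
top eyelet_setter 0.65 [326. 250.] [ 0.521 -0.025  0.   ]
top eyelet_cap 0.51 [329. 248.] [ 0.499 -0.032  0.15 ]
top corner_cutter 0.69 [188. 228.] [0.557 0.367 0.   ]
top corner_cap 0.75 [177. 222.] [0.54  0.356 0.15 ]
top dish 0.69 [292. 237.] [0.551 0.073 0.   ]
top ink 0.57 [268. 178.] [0.72  0.156 0.   ]
top tape 0.72 [391. 187.] [ 0.717 -0.196  0.   ]
top varnish 0.89 [483. 215.] [ 0.651 -0.458  0.   ]
top pen_pot 0.64 [328. 250.] [ 0.522 -0.029  0.   ]
top pen_pot 0.56 [160. 199.] [0.636 0.456 0.   ]
top stapler 0.96 [505. 309.] [ 0.392 -0.517  0.   ]
top stapler 0.2 [330. 248.] [ 0.528 -0.034  
[... 258 characters left out ...]
0.367  0.   ]
scene eyelet_setter 0.93 [317. 262.] [ 0.518 -0.033  0.   ]
scene eyelet_cap 0.69 [317. 222.] [ 0.503 -0.034  0.15 ]
scene corner_cutter 0.73 [454. 288.] [0.564 0.358 0.   ]
scene corner_cap 0.52 [460. 246.] [0.544 0.345 0.15 ]
scene dish 0.83 [349. 273.] [0.545 0.062 0.   ]
scene ink 0.56 [376. 330.] [0.73  0.148 0.   ]
scene tape 0.89 [247. 309.] [ 0.706 -0.198  0.   ]
scene tape 0.56 [212. 243.] [ 0.483 -0.358  0.   ]
scene varnish 0.83 [158. 281.] [ 0.647 -0.465  0.   ]
scene pen_pot 0.84 [496. 317.] [0.647 0.462 0.   ]
scene pen_pot 0.36 [210. 245.] [ 0.491 -0.362  0.   ]
scene stapler 0.61 [170. 220.] [ 0.404 -0.517  0.   ]
scene brush 0.82 [500. 234.] [0.328 0.516 0.   ]
```

View pics/top.png

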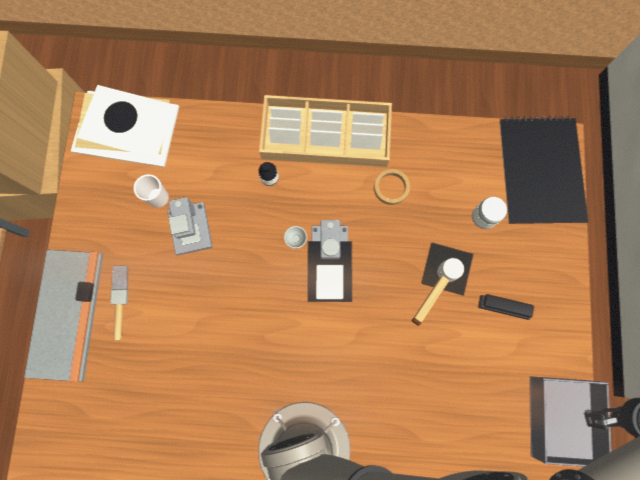

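View pics/scene.png

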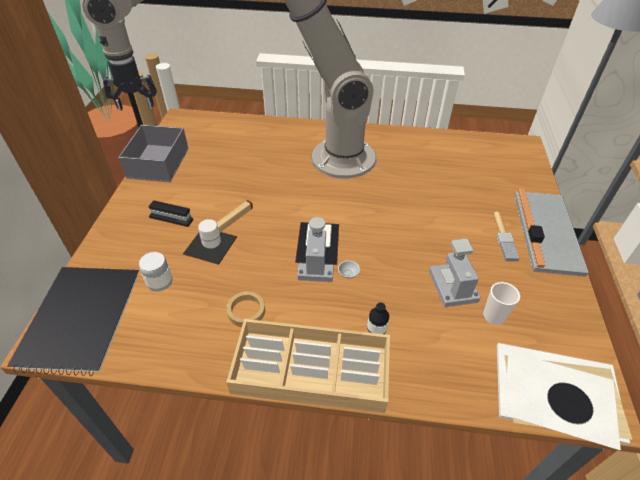

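The top view shows the mallet head at about (453,268), with its handle running to (418,322), on the pad at (448,268). The round cap is at (331,247). The square-capped cutter is at left, near (188,228). The networks agree with this, so I'm moving over the handle.

Request:
jog_arm:
  motion:
    - [0,0,0.82,343,-244,0,85]
    - [0,0,0.82,343,-244,0,85]
    - [0,0,0.82,343,-244,0,85]
    - [0,0,0.82,343,-244,0,85]
    - [0,0,0.82,343,-244,0,85]
    - [0,0,0.82,343,-244,0,85]
    - [0,0,0.82,343,-244,0,85]
    - [0,0,0.82,343,-244,0,85]
    - [0,0,0.82,343,-244,0,85]
    - [0,0,0.82,343,-244,0,85]

```text
t: 2.75
eef_pos: [0.4361, -0.3365, 0.2313]
tool_rot: [0.0, 0.959, -0.285, -0.0]
contact_force: [-0.2, -0.6, -0.9]
gripper_width: 0.994
grasp_force: 0.0
```

```bash
cat >> h.py <<'E'
def wrist():
    pos,r=tool();p=bot.read_camera("wrist")
    M=np.eye(4);M[:3,:3]=r.as_matrix();M[:3,3]=pos
    p2=dict(p);p2["T"]=M@np.array(p["tool_from_camera"]);return p,p2
E
python3 - <<'E'
from h import *
pos,r=tool();print(pos,r.as_matrix().round(3))
p,p2=wrist();cv2.imwrite("pics/w1.png",np.array(p["pixels"])[:,:,::-1])
for n,z in {"mallet":.006,"mallet_grip":.041,"pad":0}.items():
    for d in bot.tip_of(n,p)[:2]:print(n,round(d["score"],2),np.round(d["xy"]),ray(p2,d["xy"],z).round(3))
for uv in [(453,269),(418,322)]: pass
E
```

```text
[ 0.43611081 -0.33649979  0.23132842] [[ 0.838 -0.546 -0.   ]
 [-0.546 -0.838 -0.001]
 [-0.     0.001 -1.   ]]
mallet 0.59 [307. 138.] [ 0.483 -0.354  0.006]
mallet_grip 0.64 [313. 206.] [ 0.436 -0.33   0.041]
```

View pics/w1.png

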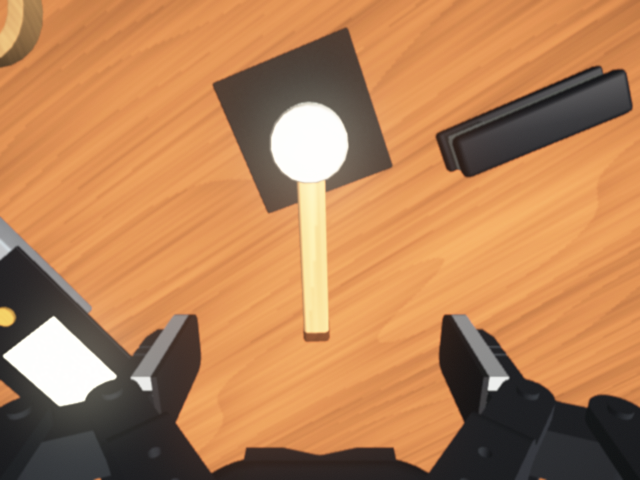

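The wrist view shows the head's top face at (309,142), the handle's top from (312,183) to (316,333), and the pad corners at (347,28), (214,83), (268,212) and (392,166).

```bash
python3 - <<'E'
from h import *
pos,r=tool();p,p2=wrist()
h=ray(p2,(309.5,142.5),.076)[:2];e=ray(p2,(316,333),.054)[:2];n=ray(p2,(312.3,184),.054)[:2]
print("head",h,"end",e,"len",np.linalg.norm(h-e))
print("pad",np.mean([ray(p2,c,.006) for c in [(347,28),(214,83),(268,212),(392,166)]],0))
x=(h-e)/np.linalg.norm(h-e);print("yaw",np.arctan2(x[1],x[0]),"yaw handle",np.arctan2(*(n-e)[::-1]),"tool yaw",np.arctan2(r.as_matrix()[1,0],r.as_matrix()[0,0]))
g=h-.05*x;print("grip",g,"tool shift mm",r.inv().apply(np.r_[g,.022]-pos)*1000)
E
```

```text
head [ 0.4837118  -0.35761004] end [ 0.34363224 -0.27122653] len 0.16457336788431495
pad [ 0.49281777 -0.35745272  0.006     ]
yaw -0.5525901338634588 yaw handle -0.5573830673933663 tool yaw -0.5769136920647678
grip [ 0.44115341 -0.33136536] tool shift mm [  1.34947752  -6.25997217 209.31446048]
```

Request:
jog_arm:
  motion:
    - [0,0,-0.02,1,-6,60,85]
    - [0,0,-0.02,1,-6,115,85]
    - [0,0,-0.02,1,-6,165,85]
    - [0,0,-0.02,1,-6,200,85]
    - [0,0,-0.02,1,-6,209,85]
    - [0,0,-0.02,1,-6,209,85]
    - [0,0,-0.02,1,-6,209,40]
    - [0,0,-0.02,1,-6,209,0]
    - [0,0,-0.02,1,-6,209,0]
    - [0,0,-0.02,1,-6,209,0]
  grip_force: 110

```text
t: 4.25
eef_pos: [0.4417, -0.3309, 0.0232]
tool_rot: [0.0, 0.962, -0.274, 0.0]
contact_force: [-1.3, 0.2, 5.9]
gripper_width: 0.244
grasp_force: 107.1
```

Request:
jog_arm:
  motion:
    - [0,0,0,0,0,0,0]
    - [0,0,0,0,0,0,0]
    - [0,0,0,0,0,0,0]
    - [0,0,0,0,0,-10,0]
    - [0,0,0,0,0,-20,0]

```text
t: 4.88
eef_pos: [0.4411, -0.3303, 0.0427]
tool_rot: [-0.0, 0.962, -0.274, -0.0]
contact_force: [0.3, -0.9, -1.9]
gripper_width: 0.237
grasp_force: 107.4
```

Request:
jog_arm:
  motion:
    - [0,0,0,0,0,-50,0]
    - [0,0,0,0,0,-105,0]
    - [0,0,0,0,0,-160,0]
    - [0,0,0,-30,-40,-197,0]
    - [0,0,0,-60,-80,-197,0]
    - [0,0,0,-90,-120,-197,0]
    - [0,0,0,-120,-160,-197,0]
    - [0,0,0,-150,-185,-197,0]
    - [0,0,0,-155,-195,-197,0]
    - [0,0,0,-155,-195,-197,0]

```text
t: 6.12
eef_pos: [0.4126, -0.0829, 0.2397]
tool_rot: [0.0, 0.962, -0.273, 0.0]
contact_force: [0.3, -1.4, -2.4]
gripper_width: 0.242
grasp_force: 108.0
```

```bash
python3 - <<'E'
from h import *
pos,r=tool();print(pos,r.as_matrix().round(3),bot.get_obs()["q"])
p,p2=wrist();cv2.imwrite("pics/w2.png",np.array(p["pixels"])[:,:,::-1])
t=bot.read_camera("top");s=bot.read_camera("scene")
for l,a,b in [("w",p,p2),("t",t,t),("s",s,s)]:
  for n,z in {"mallet":pos[2]-.017,"eyelet_cap":.15}.items():
    for d in bot.tip_of(n,a)[:2]:print(l,n,round(d["score"],2),np.round(d["xy"]),ray(b,d["xy"],z).round(3))
print("expected head",pos+r.apply([.05,0,0]))
E
```

```text
[ 0.41259613 -0.08294114  0.23974229] [[ 0.85  -0.526  0.001]
 [-0.526 -0.85  -0.   ]
 [ 0.001 -0.    -1.   ]] [ 0.21854518  0.05076994 -0.17390304  2.10635834  0.01093204  0.98440484
 -2.08592378]
w mallet 0.91 [320. 182.] [ 0.454 -0.108  0.223]
w eyelet_cap 0.66 [158. 158.] [ 0.501 -0.033  0.15 ]
t eyelet_cap 0.55 [328. 244.] [ 0.508 -0.028  0.15 ]
s mallet 0.58 [293. 188.] [ 0.456 -0.107  0.223]
s eyelet_cap 0.73 [317. 221.] [ 0.501 -0.035  0.15 ]
expected head [ 0.45511884 -0.10924355  0.23978738]
```

View pics/w2.png

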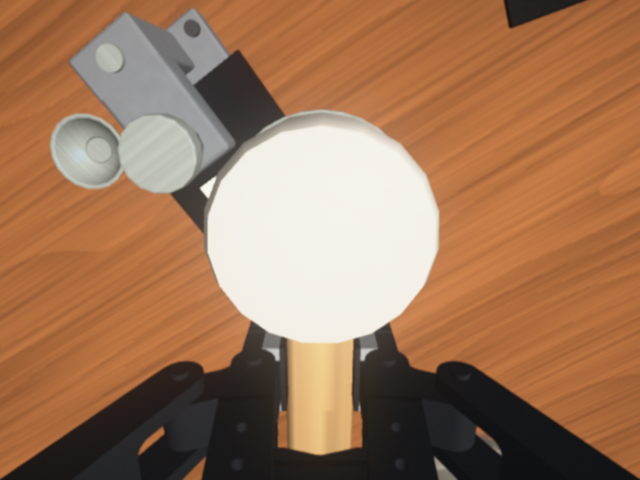

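The round cap is at (160,153) in the wrist view, and all the cameras put it at (0.501, -0.033). The head hangs level in the grip. Next I bring it over the cap.

Request:
jog_arm:
  motion:
    - [0,0,0,0,-40,0,0]
    - [0,0,0,0,-80,0,0]
    - [0,0,0,0,-89,0,0]
    - [0,0,0,0,-89,25,0]
    - [0,0,0,0,-89,45,0]
    - [0,0,0,0,-89,45,0]
    - [0,0,0,0,-89,45,0]

```text
t: 7.45
eef_pos: [0.4597, -0.0079, 0.195]
tool_rot: [-0.0, 0.962, -0.274, 0.0]
contact_force: [0.3, -0.1, -3.2]
gripper_width: 0.237
grasp_force: 108.2
```

```bash
python3 - <<'E'
from h import *
pos,r=tool();print(pos,"head",pos+r.apply([.05,0,-.0]))
s=bot.read_camera("scene");im=np.array(s["pixels"])[160:300,250:390,::-1];cv2.imwrite("pics/s2.png",cv2.resize(im,None,fx=4,fy=4))
p,p2=wrist()
for l,a,b in [("w",p,p2),("s",s,s)]:
  for n,z in {"mallet":pos[2]-.017,"eyelet_cap":.15}.items():
    for d in bot.tip_of(n,a)[:2]:print(l,n,round(d["score"],2),np.round(d["xy"]),ray(b,d["xy"],z).round(3))
E
```

```text
[ 0.4597119  -0.00785275  0.19495947] head [ 0.50218435 -0.03423627  0.19499304]
w mallet 0.66 [321. 184.] [ 0.501 -0.033  0.178]
s mallet 0.63 [316. 214.] [ 0.504 -0.037  0.178]
s eyelet_cap 0.79 [320. 219.] [ 0.493 -0.027  0.15 ]
```

View pics/s2.png

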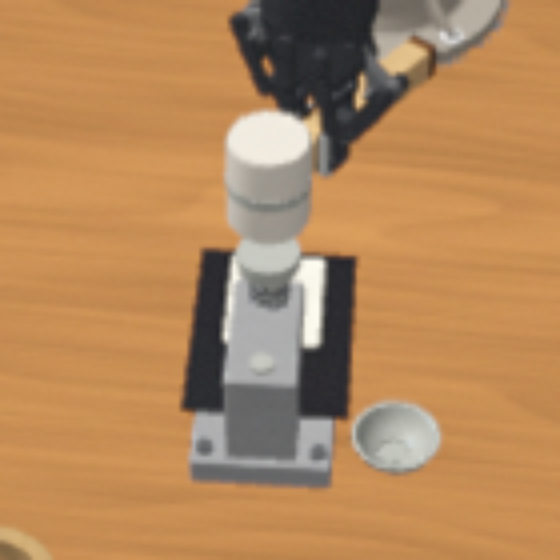

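The crop shows the head upright right above the round cap, at about (267,255). Now the strike.

Request:
jog_arm:
  motion:
    - [0,0,0,0,0,24,0]
    - [0,0,0,0,0,47,0]
    - [0,0,0,0,0,47,0]
    - [0,0,0,0,0,47,0]

```text
t: 8.25
eef_pos: [0.4599, -0.0074, 0.148]
tool_rot: [-0.0, 0.962, -0.274, 0.0]
contact_force: [-2.0, 0.6, 3.3]
gripper_width: 0.24
grasp_force: 109.9
```

Request:
jog_arm:
  motion:
    - [0,0,0,0,0,2,0]
    - [0,0,0,0,0,2,0]

```text
t: 8.5
eef_pos: [0.4599, -0.0074, 0.1461]
tool_rot: [-0.0, 0.962, -0.274, 0.001]
contact_force: [-2.9, 0.9, 8.2]
gripper_width: 0.239
grasp_force: 110.8
```

```bash
python3 - <<'E'
from h import *
pos,r=tool();print(pos,bot.get_obs()["contact_force"])
s=bot.read_camera("scene");im=np.array(s["pixels"])[160:300,250:390,::-1];cv2.imwrite("pics/s3.png",cv2.resize(im,None,fx=4,fy=4))
E
```

```text
[ 0.45989349 -0.00741565  0.14614898] [-2.86677607  0.87725349  8.19265864]
```

View pics/s3.png

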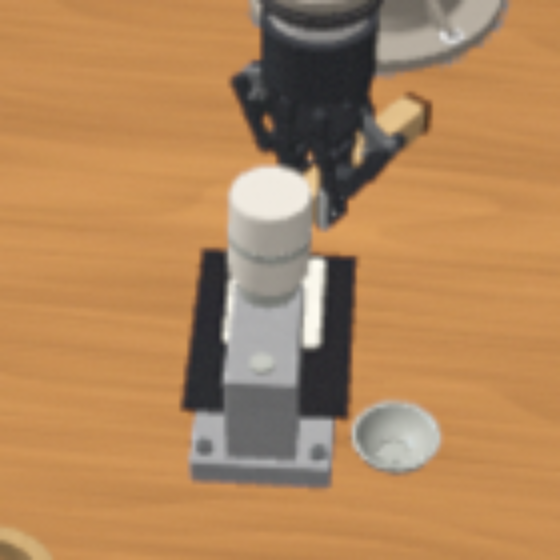

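The head has driven the plunger down onto its stop, since the force jumped for the last 2 mm. I lift off and go back over the pad.

Request:
jog_arm:
  motion:
    - [0,0,0,0,0,-20,0]
    - [0,0,0,0,0,-55,0]
    - [0,0,0,0,0,-94,0]
    - [0,0,0,25,44,-94,0]
    - [0,0,0,50,88,-94,0]
    - [0,0,0,75,133,-94,0]
    - [0,0,0,100,178,-94,0]
    - [0,0,0,125,223,-94,0]
    - [0,0,0,150,266,-94,0]
    - [0,0,0,160,284,-94,0]

```text
t: 9.8
eef_pos: [0.4442, -0.3364, 0.2387]
tool_rot: [0.001, 0.961, -0.276, -0.0]
contact_force: [0.4, 0.8, -2.9]
gripper_width: 0.242
grasp_force: 108.9
```

Request:
jog_arm:
  motion:
    - [0,0,0,0,0,0,0]
    - [0,0,0,0,0,50,0]
    - [0,0,0,0,0,100,0]
    - [0,0,0,0,0,150,0]
    - [0,0,0,0,0,180,0]
    - [0,0,0,0,0,200,0]
    - [0,0,0,0,0,206,0]
    - [0,0,0,0,0,206,0]
    - [0,0,0,0,0,206,0]

```text
t: 10.92
eef_pos: [0.4465, -0.3332, 0.0344]
tool_rot: [0.0, 0.962, -0.274, 0.001]
contact_force: [-0.2, 1.2, -1.8]
gripper_width: 0.234
grasp_force: 109.1
```

```bash
python3 - <<'E'
from h import *
pos,r=tool();print(pos,"head",pos+r.apply([.05,0,-.0]))
s=bot.read_camera("scene");I=np.array(s["pixels"])[:,:,::-1]
im=np.hstack([I[190:290,150:250],I[190:290,270:370]]);cv2.imwrite("pics/s4.png",cv2.resize(im,None,fx=4,fy=4))
E
```

```text
[ 0.44647221 -0.33318789  0.03437929] head [ 0.4889749  -0.35952251  0.03447152]
```

View pics/s4.png

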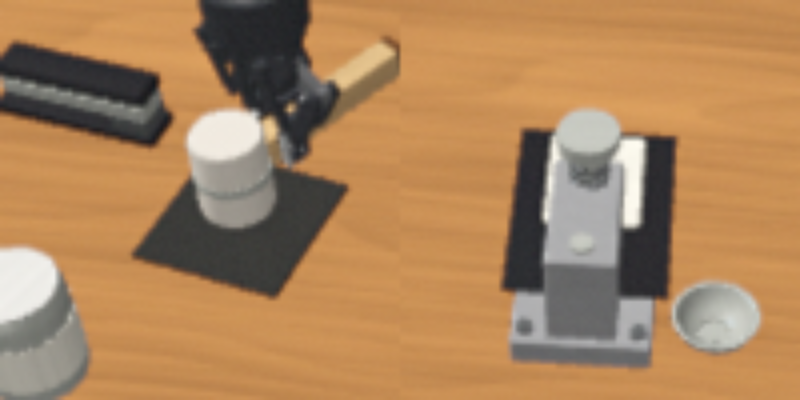

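The head is upright over the middle of the pad, at about (232,170), and the plunger is back up, at (588,135). I lower it gently.

Request:
jog_arm:
  motion:
    - [0,0,0,0,0,4,0]
    - [0,0,0,0,0,8,0]
    - [0,0,0,0,0,10,0]
    - [0,0,0,0,0,11,0]
    - [0,0,0,0,0,11,0]

```text
t: 11.6
eef_pos: [0.4454, -0.3331, 0.0225]
tool_rot: [-0.0, 0.962, -0.274, -0.0]
contact_force: [-1.9, 1.2, 2.5]
gripper_width: 0.24
grasp_force: 109.9
```

Contact is made, so I release slowly and then retreat.

Request:
jog_arm:
  motion:
    - [0,0,0,0,0,0,22]
    - [0,0,0,0,0,0,26]
    - [0,0,0,0,0,0,32]
    - [0,0,0,0,0,0,45]
    - [0,0,0,0,0,0,70]
    - [0,0,0,0,0,0,85]
    - [0,0,0,0,0,0,85]
    - [0,0,0,0,0,0,85]
  grip_force: 20

```text
t: 12.6
eef_pos: [0.4456, -0.3332, 0.0223]
tool_rot: [0.0, 0.962, -0.274, -0.0]
contact_force: [-0.2, 0.2, 0.3]
gripper_width: 0.995
grasp_force: 0.0
```

Request:
jog_arm:
  motion:
    - [0,0,0,0,0,-10,85]
    - [0,0,0,0,0,-30,85]
    - [0,0,0,0,0,-80,85]
    - [0,0,0,0,0,-140,85]
    - [0,0,0,0,0,-200,85]
    - [0,0,0,0,0,-200,85]
    - [0,0,0,0,0,-200,85]
    - [0,0,0,0,0,-200,85]

```text
t: 13.6
eef_pos: [0.4446, -0.3326, 0.2209]
tool_rot: [-0.0, 0.962, -0.274, -0.001]
contact_force: [0.5, -0.3, -1.3]
gripper_width: 0.997
grasp_force: 0.0
```

```bash
python3 - <<'E'
from h import *
o=bot.get_obs();print(o["t"],o["eef_pos"],o["contact_force"])
p,p2=wrist();cv2.imwrite("pics/w5.png",np.array(p["pixels"])[:,:,::-1])
s=bot.read_camera("scene");I=np.array(s["pixels"])[:,:,::-1]
cv2.imwrite("pics/w5.png",np.hstack([cv2.resize(np.array(p["pixels"])[:,:,::-1],(400,300)),cv2.resize(I[180:270,150:270],(400,300))]))
for l,a,b in [("w",p,p2),("s",s,s)]:
  for n,z in {"mallet":.006,"pad":0}.items():
    for d in bot.tip_of(n,a)[:1]:print(l,n,round(d["score"],2),ray(b,d["xy"],z).round(3))
E
```

```text
13.6 [ 0.4446483  -0.33260434  0.22085898] [ 0.4771042  -0.29523447 -1.27168903]
w mallet 0.76 [ 0.489 -0.357  0.006]
s mallet 0.97 [ 0.485 -0.359  0.006]
s pad 0.73 [ 0.489 -0.359  0.   ]
```

View pics/w5.png

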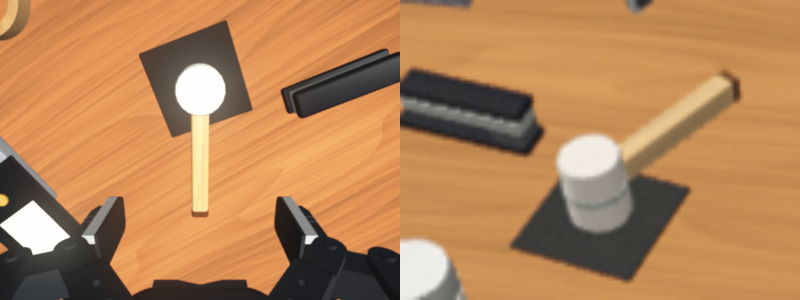

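The mallet stands upright on the pad, with its head at (200,90) in the left half, and the gripper is clear of it.

```bash
python3 -c "
from station import bot
print(bot.hand_in())"
```

```text
the job is handed in; nothing more can be done
None
```

I struck the eyelet setter and drove its plunger down to the stop. It sprang back up, the mallet stands upright near the middle of the pad, and the job is handed in; the hand-in gave no verdict, and the plunger's speed during the blow was commanded at about 180 mm/s but not measured.

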